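# Vent the gauge test station and raise its counterweighted guard

### The arm

A 7-joint arm with a two-finger parallel gripper is mounted at the origin on the work surface. World frame = base frame: x ahead of the robot, y to its left, z up, the work surface at z = 0. Lengths are in m, angles in rad, forces in N, time in s.
With the tool pointing down it reaches from about 0.4 to 0.85 m from the base axis. Payload 4.5 kg.
Tool frame: the origin (TCP) lies midway between the tips of the shut fingers; the grasp point (between the pads) lies 19 mm behind it; z points along the fingers, y is the direction in which the jaws open and shut (so a half turn about z gives the same grasp; the last joint's range is limited). The gripper opens to 88 mm and grips with 3 to 60 N. Pads are 18 mm wide; open, the fingers measure 123 mm over their backs; the gripper's body (75 mm by 187 mm) begins 45 mm behind the grasp point.
Start: joints at [-1.08, 0.689, -0.195, 1.565, 0.157, 0.902, -0.215], TCP at [0.276, 0.561, 0.239] pointing down, gripper open.
Joint ranges: [-3.01, 3.01], [-0.46, 2.08], [-1.47, 1.51], [0.13, 2.56], [-1, 4.14], [0.04, 2.09], [-2.66, 2.66]. Speed limits (rad/s): [2.57, 2.57, 3.14, 3.14, 3.14, 3.14, 3.14].

### API

Orientations are given as a unit quaternion [x, y, z, w].
In Python, from plant import r gives the robot as it stands. The module is installed in compiled form; this text tells all that it offers.
- The arm moves only by the tool carry_out, never from a script. Its argument "commands" is a list of rows, each a list of 6 numbers: the shift along the tool's x, y, z in m, then the turn, a rotation vector about the tool's x, y, z in degrees. In form: [[dx, dy, dz, wx, wy, wz], ...]. A call has 1 to 12 rows; each row is the pose to reach, as a shift and turn from the pose commanded when the call began, along the tool's axes at that moment; what a row does not reach only later rows make up. A row lasts 1/10 s, in which the tool goes at most 50 mm and 8.59 degrees, less where a joint would pass 70% of its speed; a pose out of reach is approached as far as the arm can. A call with a gripper value outside its range is refused whole. "fingers" is the closure in counts, from 0 (fully open) to 255 (shut), set as the call begins (left out, the last holds). The fingers move at their own pace and stop on an object; "grip_force" is the grip in N (left out, the last holds). Time passes only in rows, so rows that repeat a pose let the fingers close. It gives the time, the measured TCP pose, the force and the opening at its end, in the units of the state.
- r.get_state(): the state, without advancing time (a new reading comes with each control period).
- r.snapshot(name): name is "side" or "top" or "wrist"; returns a dict with "img" (384x512x3 uint8, blue, green, red), "intrinsics" (3x3 intrinsics, pixels), "extrinsics" (4x4, takes a point from camera to world coordinates); the wrist camera has in their place "tool_from_camera" (4x4, takes a point from camera to tool coordinates, whose origin is the TCP and whose axes are the flange's). Camera axes: x right, y down, z forward; pixel columns grow to the right and rows downward; lengths in m; the calibration is good to about 2 mm. A picture is of the moment at which its call begins: read the wrist's pose just before it. There is no depth.
- r.finish_job(): hands the job in, once; it reports no verdict.
Trained networks look in a picture, given as the dict that the camera call returned (one of the last four; its "shot" number tells which), for a name from the list of things; names that differ only in an ending like _2 or _b are one class to them, and where a whole thing is asked for, a point or a joint stands for the part that bears it (a point fixed in the world has none). Each returns a list of dicts, best first, with "p" (0 to 1); they miss things now and then, are a little off and sometimes report something else, mostly with a low value. They report only what shows in the picture. A call takes as long as a camera call.
- r.spot_in(picture, label): "xyz" ([x, y, z] in m, in world coordinates, good to about 4 mm: the middle of the surface that is visible of it).
- r.spot_point(picture, label): "xyz" ([x, y, z] in m, in world coordinates, good to about 4 mm: a listed point, or the origin of a listed thing).
The state is a dict: "clock": time; "q": joint angles; "qd": joint speeds; "joint_torque": joint torques, N m; "tool_pos": TCP position; "eef_rot": TCP orientation; "contact_force": force on the tool from outside, world axes, zero at the start; "moment": the same for the moment, N m; "opening": opening from 0.0 (shut) to 1.0 (fully open).
Only numpy, scipy, OpenCV 4.12 (cv2) and the standard library are available. Lean on these libraries where they do the work, as an engineer would, in place of code of your own. Each camera call takes 0.05 s, during which the arm holds its last target.

### The job

The pressure test on the gauge is finished. Using the fingertips only, without gripping or forcing anything, first push the vent valve's handle fully open, in line with its pipe, and only then push the counterweighted guard up from under its front rail, smoothly and without flinging it, until it passes its balance point and stays raised by itself. Keep off the counterweight, leave the loose things on the bench where they are, and finish clear of everything.

Things in the scene. Friction and masses are not known exactly. Their poses are not given: they have to be found in the camera images.
- station: Gauge test station fixed to the bench: grey base plate 330 x 400 x 10 mm, two steel uprights, a gauge face up under the guard (top 59 mm high), vent pipe on the right. Origin on the bench; x away from its front, y left, z up. Plate spans x -140..190, y -240..160 mm; uprights and gauge within y +-165; pipe along x at y -195 mm, top 51 mm high.
- vent (a joint): Turn of the vent valve's handle about a vertical axis, rad. 0 = shut: across the pipe, sticking out to the station's right (-y). Grows counter-clockwise from above, free end swinging away from the front (to +x), to 1.571 = fully open, along the pipe, at a stop. Starts at 0 to 0.12. Needs about 3 to 4 N at the grip; stays where left.
- vent_handle: The vent valve's handle. Origin on its vertical turning axis at the lever's mid-height, 70 mm above the bench, at station x -90, y -195 mm; the handle runs out along its own -y axis.
- handle_end (a point): Middle of the free end of the valve handle, 98 mm from its turning axis, 72 mm above the bench. Flat lever with a black grip sleeve 21 mm wide, 11 mm thick (66 to 78 mm above the bench), from 35 to 101 mm out from the axis. Free space round its path on the outer side.
- guard (a joint): Swing of the guard about its level pivot, rad. 0 = down on its stops, window level; grows as the front rail rises; 1.25 = raised, tail on the upper stops. Balances at about 0.6 to 0.85: let go below that it falls back to 0, above that the counterweight carries it slowly (damped hinge) to 1.25 and keeps it there.
- pivot (a point): Middle of the guard's pivot shaft, 150 mm above the bench, station frame x +100, y 0. The shaft runs along the station's y axis.
- window: The guard's window frame, part of the swinging guard: two aluminium side arms 22 mm high, 238 mm apart over all, a clear window 5 mm thick between them (from 30 to 192 mm in front of the pivot) and the round front rail. Origin at the pivot; its -x axis points along the arms to the rail, y along the rail.
- rail_mid (a point): Middle of the front rail, on its axis: round steel bar 16 mm thick, 238 mm long, level, along the station's y, 240 mm in front of the pivot. 150 mm above the bench when down; free space below it to the base plate (10 mm high), and in front; a 40 mm gap to the window frame behind it. Lifting takes 2 to 4 N.
- counterweight: Dark steel cylinder 36 mm thick, 110 mm long on a cross bar, on the guard's cranked tail. Origin at its middle: 40 mm behind and 85 mm above the pivot when the guard is down. Not to be touched.
- spare_gauge_mid (a point): Small spare gauge lying loose face up on the bench, 63 mm across, 28 mm high, with a 34 mm long stem; this is its centre. Leave it.
- adapter_mid (a point): Brass adapter standing loose on the bench, 33 mm across, 52 mm high; this is its centre. Leave it.
- wrench: Wrench lying loose on the bench, origin at its middle underneath. Leave it.
- screwdriver: Screwdriver lying loose on the bench, origin at its middle underneath. Leave it.

How it is judged:
On the way, in this order (a step that is already met when the one before it is completed fails the run):
1. the vent valve is pushed open, its handle in line with the pipe, with the guard still down (value of joint vent above 1.4 rad and value of joint guard below 0.1 rad), for 0.2 s.
2. the fingers push the guard up from below (contact force between the fingers and window above 0.3 N and value of joint guard between 0.2 and 0.9 rad), for 0.1 s.
At the end, for the whole second after the job is handed in: The guard stands raised at rest on its own (joint above 1.15 of 1.25 rad), the vent handle is in line with its pipe (above 1.4 of 1.57 rad), and the loose things lie within 20 mm of where they were (value of joint guard above 1.15 rad and velocity of joint guard between -0.05 and 0.05 rad/s and value of joint vent above 1.4 rad and distance of each of spare_gauge_mid, adapter_mid, wrench, screwdriver from where it was at the start of the episode below 0.02 m); the robot touches nothing.
It fails at once if the guard is raised while the vent is not open (value of joint guard above 0.2 rad and value of joint vent below 1.3 rad).
It fails at once if the guard is flung up (velocity of joint guard above 2.5 rad/s).
It fails at once if the counterweight is pushed (contact force between any of the fingers, the arm and counterweight above 1 N).
It fails at once if the guard or the vent handle is gripped or forced (contact force between the fingers and window above 50 N or contact force between the fingers and vent_handle above 50 N).
It fails at once if a loose thing is knocked, carried or lifted (distance of any of spare_gauge_mid, adapter_mid, wrench, screwdriver from where it was at the start of the episode above 0.03 m).
It also fails if it takes over 61 s, if anything falls off the work surface, if the arm or the gripper's body presses on something with over 40 N, if the wrist force passes 120 N, or if a joint passes its speed limit or range.

## Working session

There is one attempt and no reset: what is moved stays moved. The work goes in short steps, Python scripts to look and compute and a tool call to move; the robot and the scene stay as the last step left them, time stands still between calls to the robot, and variables do not carry over. Pictures are saved under pics/ and viewed, and the job is handed in when it is done.

Besides the shell and the picture viewer there is one more tool, called after ">>>" in YAML: its name, and indented under it one key for each argument. carry_out: Moves the arm, as the interface text tells. Its arguments: {"type":"object","properties":{"commands":{"type":"array","items":{"type":"array","items":{"type":"number"}}},"fingers":{"type":"number"},"grip_force":{"type":"number"}},"required":["commands"]}

```bash
mkdir -p pics; cat > h.py <<'E'
import numpy as np,cv2
from plant import r
from scipy.spatial.transform import Rotation as R
np.set_printoptions(precision=4,suppress=True)
def snap(cam,name):
    s=r.snapshot(cam); cv2.imwrite(f'pics/{name}.png',s['img']); return s
E
python3 - <<'E'
from h import *
st=r.get_state(); print({k:np.round(v,3) for k,v in st.items()})
for c in ['side','top']:
    s=snap(c,c+'0')
    for l in ['station','vent_handle','handle_end','pivot','rail_mid','counterweight','spare_gauge_mid','adapter_mid','wrench','screwdriver']:
        print(c,l,[(round(d['p'],2),np.round(d['xyz'],3)) for d in r.spot_point(s,l)[:2]])
print(r.get_state()['clock'])
E
```

```text
{'clock': np.float64(0.0), 'q': array([-1.08 ,  0.69 , -0.195,  1.566,  0.157,  0.902, -0.215]), 'qd': array([-0.003, -0.   , -0.   ,  0.002,  0.   , -0.001,  0.   ]), 'joint_torque': array([ -0.001, -52.757,  -1.267, -15.343,  -0.053,   0.007,   0.   ]), 'tool_pos': array([0.275, 0.56 , 0.238]), 'eef_rot': array([ 0.226,  0.974, -0.001, -0.   ]), 'contact_force': array([ 0.081,  0.208, -0.59 ]), 'moment': array([ 0.043, -0.016, -0.068]), 'opening': np.float64(0.998)}
side station [(0.89, array([0.593, 0.097, 0.002])), (0.18, array([0.701, 0.094, 0.151]))]
side vent_handle []
side handle_end [(0.67, array([0.695, 0.096, 0.151])), (0.66, array([ 0.49 , -0.189,  0.071]))]
side pivot [(0.77, array([0.698, 0.096, 0.152])), (0.21, array([ 0.492, -0.189,  0.074]))]
side rail_mid [(0.78, array([0.457, 0.106, 0.149]))]
side counterweight [(0.82, array([0.736, 0.093, 0.233]))]
side spare_gauge_mid [(0.69, array([0.401, 0.367, 0.013]))]
side adapter_mid [(0.6, array([ 0.602, -0.468,  0.022])), (0.45, array([0.594, 0.095, 0.005]))]
side wrench []
side screwdriver [(0.84, array([ 0.398, -0.388, -0.002]))]
top station [(0.88, array([ 0.594,  0.098, -0.005]))]
top vent_handle [(0.78, array([ 0.497, -0.087,  0.069]))]
top handle_end [(0.49, array([ 0.498, -0.189,  0.074]))]
top pivot [(0.82, array([0.692, 0.095, 0.154]))]
top rail_mid [(0.96, array([0.457, 0.104, 0.148]))]
top counterweight [(0.7, array([0.738, 0.086, 0.234]))]
top spare_gauge_mid [(0.55, array([0.399, 0.365, 0.015])), (0.45, array([ 0.596,  0.096, -0.004]))]
top adapter_mid [(0.64, array([ 0.601, -0.469,  0.027])), (0.2, array([ 0.497, -0.089,  0.068]))]
top wrench [(0.55, array([ 0.646,  0.428, -0.002]))]
top screwdriver [(0.53, array([ 0.402, -0.387,  0.001]))]
1.1
```

View pics/side0.png

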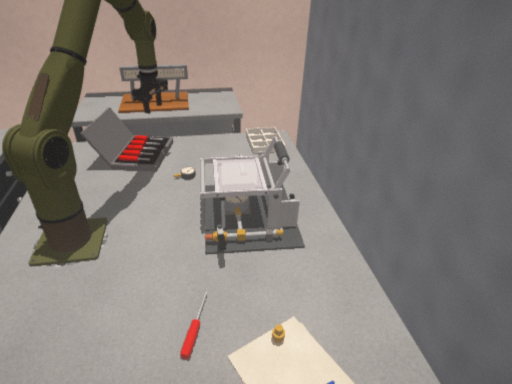

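View pics/top0.png

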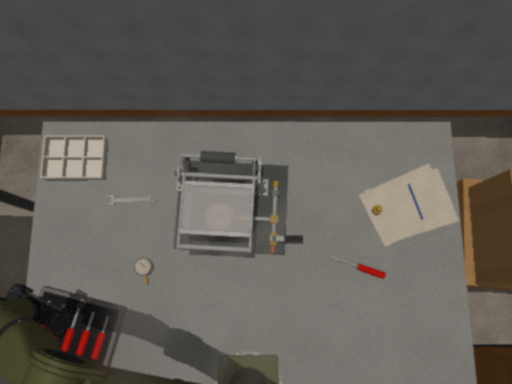

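```bash
cat >> h.py <<'E'
def plan(wps,base=None):
    """wps: list of (pos, R) world; prints rows in tool axes of current pose"""
    st=r.get_state(); p0=np.array(st['tool_pos']);R0=R.from_quat(st['eef_rot'])
    if base is not None: p0,R0=base
    for p,Rt in wps:
        d=R0.inv().apply(np.array(p)-p0); w=(R0.inv()*Rt).as_rotvec(degrees=True)
        print(np.round(np.r_[d,w],3).tolist())
def down(az): # tool y axis azimuth az(rad), z down
    y=np.array([np.cos(az),np.sin(az),0]);z=np.array([0,0,-1.]);x=np.cross(y,z)
    return R.from_matrix(np.c_[x,y,z])
E
python3 - <<'E'
from h import *
from scipy.optimize import least_squares
P=[((100,0),(.698,.096)),((100,0),(.692,.095)),((-140,0),(.457,.106)),((-140,0),(.457,.104)),((140,0),(.736,.093)),((140,0),(.738,.086)),((0,0),(.593,.097)),((0,0),(.594,.098)),((-90,-195),(.497,-.087))]
a=np.array([p[0] for p in P])/1e3;b=np.array([p[1] for p in P])
def f(v):
    c,s=np.cos(v[2]),np.sin(v[2]); return (a@np.array([[c,s],[-s,c]])+v[:2]-b).ravel()
o=least_squares(f,[.59,.1,0],loss='soft_l1',f_scale=.004);v=o.x;print(v);print(f(v).reshape(-1,2)*1e3)
c,s=np.cos(v[2]),np.sin(v[2]);M=np.array([[c,s],[-s,c]])
print('vent axis',np.array([-.09,-.195])@M+v[:2],'end0',np.array([-.09,-.293])@M+v[:2])
plan([((.42,.3,.30),down(v[2])),((.43,.0,.30),down(v[2])),((.44,-.17,.25),down(v[2]))])
E
```

```text
[ 0.5959  0.0988 -0.0495]
[[-2.249  -2.1452]
 [ 3.751  -1.1452]
 [-0.9549 -0.2663]
 [-0.9549  1.7337]
 [-0.2981 -1.125 ]
 [-2.2981  5.875 ]
 [ 2.8735  1.8043]
 [ 1.8735  0.8043]
 [-0.6678 -4.5021]]
vent axis [ 0.4963 -0.0915] end0 [ 0.4915 -0.1894]
[-0.245, -0.171, -0.061, 0.005, -0.004, 66.665]
[-0.386, -0.435, -0.061, 0.005, -0.004, 66.665]
[-0.47, -0.584, -0.011, 0.005, -0.004, 66.665]
```

>>> carry_out:
  commands:
    - [-0.08,-0.06,-0.06,0,0,20]
    - [-0.245,-0.171,-0.061,0,0,66.7]
    - [-0.245,-0.171,-0.061,0,0,66.7]
    - [-0.245,-0.171,-0.061,0,0,66.7]
    - [-0.245,-0.171,-0.061,0,0,66.7]
    - [-0.245,-0.171,-0.061,0,0,66.7]
    - [-0.386,-0.435,-0.061,0,0,66.7]
    - [-0.386,-0.435,-0.061,0,0,66.7]
    - [-0.386,-0.435,-0.061,0,0,66.7]
    - [-0.386,-0.435,-0.061,0,0,66.7]
    - [-0.386,-0.435,-0.061,0,0,66.7]
    - [-0.386,-0.435,-0.061,0,0,66.7]
  fingers: 255
  grip_force: 20

```text
clock: 2.3
tool_pos: [0.4298, 0.0052, 0.3]
eef_rot: [0.724, 0.689, 0.0, 0.0]
contact_force: [1.2, -0.0, 0.0]
opening: 0.007
```

```bash
cat >> h.py <<'E'
V=np.array([.5959,.0988,-.0495])
def w2(xy,v=V):
    c,s=np.cos(v[2]),np.sin(v[2]); return np.asarray(xy)@np.array([[c,s],[-s,c]])+v[:2]
def vent(phi,gap=0,cr=.08,hx=.0175,hy=.009,z=.058):
    d=np.array([np.sin(phi),-np.cos(phi)]);n=np.array([-np.cos(phi),-np.sin(phi)])
    rho=cr-hx*np.sin(phi)+hy*np.cos(phi)
    c=np.array([-.09,-.195])+rho*d+(.0105+hx*np.cos(phi)+hy*np.sin(phi)+gap)*n
    return np.r_[w2(c),z]
E
python3 - <<'E'
from h import *
D=down(V[2])
a=vent(-.0,.03)
plan([(np.r_[a[:2],.25],D),(a,D)])
print(a)
E
```

```text
[-0.182, 0.013, 0.05, 0.058, -0.022, -0.003]
[-0.182, 0.013, 0.242, 0.058, -0.022, -0.003]
[ 0.434  -0.1775  0.058 ]
```

>>> carry_out:
  commands:
    - [-0.182,0.005,0.05,0,0,0]
    - [-0.182,0.005,0.05,0,0,0]
    - [-0.182,0.005,0.05,0,0,0]
    - [-0.182,0.005,0.05,0,0,0]
    - [-0.182,0.005,0.242,0,0,0]
    - [-0.182,0.005,0.242,0,0,0]
    - [-0.182,0.005,0.242,0,0,0]
    - [-0.182,0.005,0.242,0,0,0]
    - [-0.182,0.005,0.242,0,0,0]
    - [-0.182,0.005,0.242,0,0,0]

```text
clock: 3.3
tool_pos: [0.4257, -0.175, 0.0579]
eef_rot: [0.725, 0.689, -0.0, -0.001]
contact_force: [0.1, -0.3, 0.7]
opening: 0.003
```

```bash
python3 - <<'E'
from h import *
st=r.get_state();print(st['tool_pos'],st['contact_force'])
s=snap('side','side1');s2=snap('top','top1')
for q in (s,s2):
  for l in ('vent_handle','handle_end'): print(l,[(round(d['p'],2),np.round(d['xyz'],3)) for d in r.spot_point(q,l)[:2]])
cv2.imwrite('pics/c1.png',np.hstack([cv2.resize(s['img'][170:290,150:310],None,fx=2.4,fy=2.4,interpolation=cv2.INTER_CUBIC),cv2.resize(s2['img'][170:290,200:360],None,fx=2.4,fy=2.4,interpolation=cv2.INTER_CUBIC)]))
D=down(V[2])
plan([(vent(p),D) for p in np.arange(0,1.56,.1)]+[(vent(1.56),D),(vent(1.6),D)])
E
```

```text
[ 0.4257 -0.175   0.0579] [ 0.0633 -0.2922  0.652 ]
vent_handle [(0.44, array([ 0.495, -0.089,  0.072]))]
handle_end [(0.53, array([ 0.492, -0.188,  0.073]))]
vent_handle [(0.66, array([ 0.496, -0.087,  0.069]))]
handle_end []
[-0.002, 0.037, 0.002, 0.222, 0.06, -0.027]
[-0.002, 0.045, 0.002, 0.222, 0.06, -0.027]
[-0.002, 0.053, 0.002, 0.222, 0.06, -0.027]
[-0.001, 0.061, 0.002, 0.222, 0.06, -0.027]
[0.0, 0.069, 0.002, 0.222, 0.06, -0.027]
[0.003, 0.077, 0.002, 0.222, 0.06, -0.027]
[0.006, 0.084, 0.002, 0.222, 0.06, -0.027]
[0.01, 0.091, 0.002, 0.222, 0.06, -0.027]
[0.015, 0.098, 0.002, 0.222, 0.06, -0.027]
[0.02, 0.104, 0.002, 0.222, 0.06, -0.027]
[0.026, 0.109, 0.002, 0.222, 0.06, -0.027]
[0.033, 0.114, 0.002, 0.222, 0.06, -0.027]
[0.04, 0.118, 0.002, 0.222, 0.06, -0.027]
[0.047, 0.122, 0.002, 0.222, 0.06, -0.027]
[0.054, 0.125, 0.002, 0.222, 0.06, -0.027]
[0.062, 0.127, 0.002, 0.222, 0.06, -0.027]
[0.067, 0.127, 0.002, 0.222, 0.06, -0.027]
[0.07, 0.128, 0.002, 0.222, 0.06, -0.027]
```

View pics/c1.png

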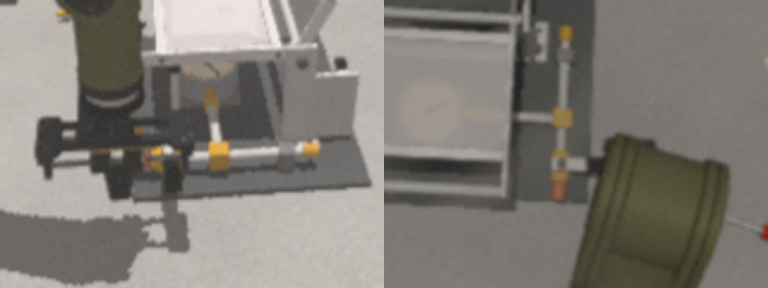

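The gripper body (side crop around 120,135) lies along the pipe. The fingers are in front of the handle and clear of it. Next I push along the arc.

>>> carry_out:
  commands:
    - [-0.002,0.02,0,0,0,0]
    - [-0.002,0.037,0,0,0,0]
    - [-0.002,0.045,0,0,0,0]
    - [-0.002,0.053,0,0,0,0]
    - [-0.001,0.061,0,0,0,0]
    - [0,0.069,0,0,0,0]
    - [0.003,0.077,0,0,0,0]
    - [0.006,0.084,0,0,0,0]
    - [0.01,0.091,0,0,0,0]
    - [0.015,0.098,0,0,0,0]

```text
clock: 4.6
tool_pos: [0.5255, -0.1654, 0.0577]
eef_rot: [0.725, 0.689, 0.0, 0.001]
contact_force: [-1.5, -3.2, 0.6]
opening: 0.007
```

```bash
python3 - <<'E'
from h import *
st=r.get_state();print(st['tool_pos'],st['contact_force'])
s=snap('side','side2');s2=snap('top','top2')
for q in (s,s2):
  for l in ('vent_handle','handle_end'): print(l,[(round(d['p'],2),np.round(d['xyz'],3)) for d in r.spot_point(q,l)[:2]])
cv2.imwrite('pics/c2.png',np.hstack([cv2.resize(s['img'][170:290,150:310],None,fx=2.4,fy=2.4,interpolation=cv2.INTER_CUBIC),cv2.resize(s2['img'][170:290,200:360],None,fx=2.4,fy=2.4,interpolation=cv2.INTER_CUBIC)]))
D=down(V[2])
plan([(vent(p),D) for p in np.arange(.8,1.56,.1)]+[(vent(1.56),D),(vent(1.6),D)])
E
```

```text
[ 0.5255 -0.1654  0.0577] [-1.5005 -3.1909  0.5999]
vent_handle []
handle_end [(0.64, array([ 0.561, -0.163,  0.069]))]
vent_handle []
handle_end [(0.52, array([0.737, 0.088, 0.234]))]
[-0.001, 0.001, -0.001, -0.018, -0.074, 0.02]
[0.004, 0.007, -0.001, -0.018, -0.074, 0.02]
[0.01, 0.013, -0.001, -0.018, -0.074, 0.02]
[0.016, 0.017, -0.0, -0.018, -0.074, 0.02]
[0.023, 0.022, -0.0, -0.018, -0.074, 0.02]
[0.03, 0.025, -0.0, -0.018, -0.074, 0.02]
[0.038, 0.028, -0.0, -0.018, -0.074, 0.02]
[0.046, 0.03, -0.0, -0.018, -0.074, 0.02]
[0.051, 0.031, -0.0, -0.018, -0.074, 0.02]
[0.054, 0.031, -0.0, -0.018, -0.074, 0.02]
```

View pics/c2.png

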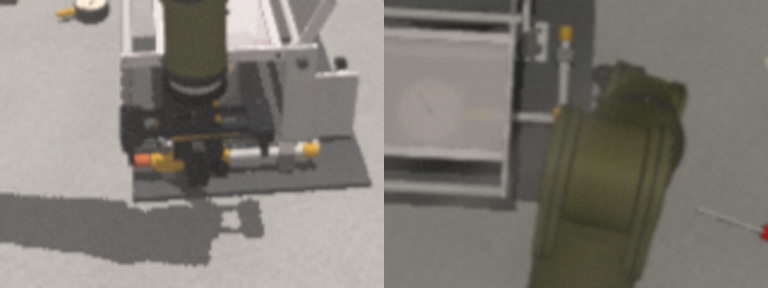

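The contact force is 3.5 N and the handle end now reads about 0.79 rad, so it is following as planned. I continue the arc.

>>> carry_out:
  commands:
    - [0.004,0.007,0,0,0,0]
    - [0.01,0.013,0,0,0,0]
    - [0.016,0.017,0,0,0,0]
    - [0.023,0.022,0,0,0,0]
    - [0.03,0.025,0,0,0,0]
    - [0.038,0.028,0,0,0,0]
    - [0.046,0.03,0,0,0,0]
    - [0.046,0.03,0,0,0,0]

```text
clock: 5.7
tool_pos: [0.558, -0.1184, 0.0577]
eef_rot: [0.724, 0.69, 0.001, 0.0]
contact_force: [0.3, 0.3, 0.1]
opening: 0.008
```

```bash
python3 - <<'E'
from h import *
st=r.get_state();print(st['tool_pos'],st['contact_force'])
s=snap('side','side3')
for q in (s,):
  for l in ('vent_handle','handle_end'): print(l,[(round(d['p'],2),np.round(d['xyz'],3)) for d in r.spot_point(q,l)[:2]])
print(w2([.008,-.195]))
E
```

```text
[ 0.558  -0.1184  0.0577] [0.2508 0.2702 0.0922]
vent_handle [(0.65, array([ 0.494, -0.087,  0.073]))]
handle_end [(0.5, array([ 0.592, -0.099,  0.072]))]
[ 0.5942 -0.0964]
```

>>> carry_out:
  commands:
    - [0.003,0,0,0,0,0]
    - [0.006,0,0,0,0,0]
    - [0.006,0,0,0,0,0]

```text
clock: 6.15
tool_pos: [0.5579, -0.1149, 0.058]
eef_rot: [0.725, 0.689, 0.0, 0.001]
contact_force: [1.3, -1.9, -0.7]
opening: 0.005
```

>>> carry_out:
  commands:
    - [0.003,0,0,0,0,0]
    - [0.003,0,0,0,0,0]
    - [0.003,0,0,0,0,0]

```text
clock: 6.45
tool_pos: [0.5578, -0.1145, 0.058]
eef_rot: [0.725, 0.688, -0.0, 0.002]
contact_force: [0.8, -7.8, -0.5]
opening: 0.005
```

Force rose without motion, so the handle is at its stop. I back off sideways, then go up.

>>> carry_out:
  commands:
    - [-0.045,0,0,0,0,0]
    - [-0.055,0,-0.04,0,0,0]
    - [-0.055,0,-0.09,0,0,0]
    - [-0.055,0,-0.14,0,0,0]
    - [-0.055,0,-0.19,0,0,0]
    - [-0.055,0,-0.24,0,0,0]
    - [-0.055,0,-0.24,0,0,0]

```text
clock: 7.15
tool_pos: [0.5578, -0.1671, 0.3045]
eef_rot: [0.724, 0.689, 0.004, 0.005]
contact_force: [0.2, -0.3, -0.4]
opening: 0.005
```

```bash
python3 - <<'E'
from h import *
st=r.get_state();print(st['tool_pos'],st['contact_force'],np.array(st['q']),st['clock'])
s=snap('side','side4');s2=snap('top','top4')
for q in (s,s2):
  for l in ('vent_handle','handle_end','rail_mid'): print(l,[(round(d['p'],2),np.round(d['xyz'],3)) for d in r.spot_point(q,l)[:2]])
cv2.imwrite('pics/c4.png',np.hstack([cv2.resize(s['img'][130:250,150:310],None,fx=2.4,fy=2.4,interpolation=cv2.INTER_CUBIC),cv2.resize(s2['img'][170:290,200:360],None,fx=2.4,fy=2.4,interpolation=cv2.INTER_CUBIC)]))
E
```

```text
[ 0.5578 -0.1671  0.3045] [ 0.1561 -0.3384 -0.4109] [ 0.1088  0.5541  0.1741  1.6378 -0.1139  0.9467  0.2732] 7.15
vent_handle [(0.53, array([ 0.493, -0.087,  0.073]))]
handle_end [(0.65, array([ 0.589, -0.096,  0.073]))]
rail_mid [(0.85, array([0.46 , 0.108, 0.148]))]
vent_handle [(0.62, array([ 0.497, -0.089,  0.067]))]
handle_end [(0.66, array([0.696, 0.092, 0.148])), (0.47, array([ 0.595, -0.098,  0.072]))]
rail_mid [(0.76, array([0.456, 0.107, 0.151])), (0.73, array([0.397, 0.364, 0.015]))]
```

View pics/c4.png

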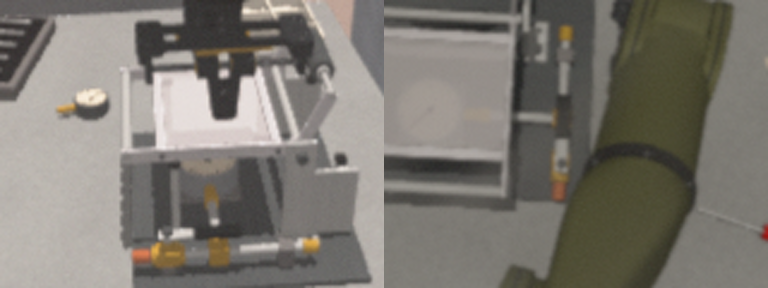

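Handle lies along the pipe (c4: grip at about 175,235) and the guard is still down. Next I identify the arm's kinematics to plan the tilted approach.

```bash
cat > kin.py <<'E'
import numpy as np, itertools
from scipy.spatial.transform import Rotation as R
from scipy.optimize import least_squares
D=[([-1.08,.689,-.195,1.565,.157,.902,-.215],[.276,.561,.239],[.226,.974,-.001,0]),
([0.1088,0.5541,0.1741,1.6378,-0.1139,0.9467,0.2732],[.5578,-.1671,.3045],[.724,.689,.004,.005])]
def fk(q,par,sg):
    h,L1,e1,L2,e2,T,e3,a0,a7=par
    q=np.array(q)*sg
    Z=lambda a:R.from_rotvec([0,0,a]);Y=lambda a:R.from_rotvec([0,a,0])
    p=np.array([0,0,h]);A=Z(q[0]+a0)*Y(q[1])*Z(q[2])
    p=p+A.apply([e1,0,L1]);A=A*Y(q[3])*Z(q[4])
    p=p+A.apply([e2,0,L2]);A=A*Y(q[5])*Z(q[6]+a7)
    p=p+A.apply([e3,0,T]);return p,A
E
cat > t.py <<'E'
from kin import *
out=[]
for s in itertools.product([1,-1],repeat=4):
  sg=np.array([s[0],1,s[1],1,s[2],1,s[3]])
  def f(v):
    e=[]
    for q,p,o in D:
        P,A=fk(q,v,sg); e+=list((P-p)*1);e+=list((A.inv()*R.from_quat(o)).as_rotvec()*.3)
    return np.r_[e,(v-x0)*.001]
  for a7 in (0,1.57,3.14,-1.57):
   for a0 in (0,1.57,3.14,-1.57):
    x0=np.array([.33,.4,0,.4,0,.28,0,a0,a7])
    try:o=least_squares(f,x0)
    except Exception: continue
    out.append((o.cost,s,a0,a7,o.x))
out.sort(key=lambda t:t[0])
for o in out[:8]: print(o[0],o[1:4],np.round(o[4],3))
E
python3 t.py
```

```text
5.447940412892742e-07 ((-1, -1, -1, -1), 0, 1.57) [ 0.169  0.556  0.1    0.132 -0.153  0.336 -0.032 -0.025  1.545]
1.688702465815641e-06 ((-1, -1, -1, -1), -1.57, 1.57) [ 0.281  0.552  0.102  0.229 -0.031  0.286  0.005 -0.086  1.484]
1.6892524328924158e-06 ((-1, -1, -1, -1), 0, 0) [ 0.281  0.552  0.102  0.229 -0.031  0.286  0.005 -0.086  1.484]
1.761099596968877e-06 ((-1, -1, -1, -1), 0, 3.14) [ 0.052  0.57   0.09   0.038 -0.277  0.39  -0.076  0.048  1.618]
1.7616562883890205e-06 ((-1, -1, -1, -1), 1.57, 1.57) [ 0.052  0.57   0.09   0.038 -0.277  0.39  -0.076  0.048  1.618]
2.74502719511444e-06 ((-1, -1, -1, -1), -1.57, 0) [ 0.386  0.552  0.099  0.327  0.087  0.241  0.038 -0.138  1.432]
2.850247650054568e-06 ((-1, -1, -1, -1), 1.57, 3.14) [-0.07   0.6    0.066 -0.045 -0.396  0.451 -0.131  0.139  1.709]
3.009133986039666e-06 ((-1, -1, -1, -1), -1.57, 3.14) [ 0.169  0.556  0.1    0.132 -0.153  0.336 -0.032 -0.025  1.545]
```

>>> carry_out:
  commands:
    - [0,-0.15,-0.03,0,0,30]
    - [0,-0.15,-0.03,0,0,30]
    - [0,-0.15,-0.03,0,0,30]
    - [0.261,-0.183,-0.03,0,0,90]
    - [0.261,-0.183,-0.03,0,0,90]
    - [0.261,-0.183,-0.03,0,0,90]
    - [0.261,-0.183,-0.03,0,0,90]
    - [0.261,-0.183,-0.03,0,0,90]
    - [0.261,-0.183,-0.03,0,0,90]
    - [0.261,-0.183,-0.03,0,0,90]
    - [0.261,-0.183,-0.03,0,0,90]
    - [0.261,-0.183,-0.03,0,0,90]

```text
clock: 8.75
tool_pos: [0.3842, 0.104, 0.3271]
eef_rot: [1.0, -0.026, -0.001, 0.0]
contact_force: [-0.2, 0.7, -0.5]
opening: 0.005
```

```bash
python3 -c "
from h import *
st=r.get_state();print([np.round(st[k],4).tolist() for k in('q','tool_pos','eef_rot')])"
```

```text
[[-0.804, 0.2981, 0.5743, 2.0867, -0.22, 0.816, -1.7212], [0.3842, 0.104, 0.3271], [0.9997, -0.0263, -0.0006, 0.0005]]
```

>>> carry_out:
  commands:
    - [0,0,0,0,8,0]
    - [0,0,0,0,16,0]
    - [0,0,0,0,24,0]
    - [0,0,0,0,30,0]
    - [0,0,0,0,30,0]
    - [0,0,0,0,30,0]

```text
clock: 9.35
tool_pos: [0.3824, 0.1034, 0.3265]
eef_rot: [0.966, -0.023, 0.257, 0.008]
contact_force: [0.2, -0.1, 0.3]
opening: 0.004
```

```bash
python3 -c "
from h import *
st=r.get_state();print([np.round(st[k],4).tolist() for k in('q','tool_pos','eef_rot')])"
```

```text
[[-1.5188, 0.2369, 1.1463, 2.5157, 0.3335, 0.0622, -2.3806], [0.3824, 0.1034, 0.3265], [0.966, -0.0227, 0.2575, 0.0078]]
```

```bash
cat > fit.py <<'E'
from kin import *
D+=[([-0.804, 0.2981, 0.5743, 2.0867, -0.22, 0.816, -1.7212], [0.3842, 0.104, 0.3271], [0.9997, -0.0263, -0.0006, 0.0005]),
([-1.5188, 0.2369, 1.1463, 2.5157, 0.3335, 0.0622, -2.3806], [0.3824, 0.1034, 0.3265], [0.966, -0.0227, 0.2575, 0.0078])]
SG=np.array([-1,1,-1,1,-1,1,-1])
def f(v):
    e=[]
    for q,p,o in D:
        P,A=fk(q,v,SG); e+=list(P-p)+list((A.inv()*R.from_quat(o)).as_rotvec()*.3)
    return np.array(e)
o=least_squares(f,[.3,.4,0,.4,0,.25,0,0,1.57]);PAR=o.x
LO=np.array([-3.01,-.46,-1.47,.13,-1,.04,-2.66]);HI=np.array([3.01,2.08,1.51,2.56,4.14,2.09,2.66])
def ik(p,A,q0,wq=.0):
    def g(q):
        P,B=fk(q,PAR,SG); return np.r_[(P-p)*10,(B.inv()*A).as_rotvec()*3,wq*(q-q0)]
    return least_squares(g,np.clip(q0,LO+.02,HI-.02),bounds=(LO+.01,HI-.01))
if __name__=='__main__':
    print(np.round(PAR,4)); print(np.round(o.fun.reshape(-1,6)*1e3,1))
E
python3 fit.py
```

```text
[ 0.3718  0.5463  0.0139  0.3401 -0.0052  0.3355  0.0016 -0.0804  1.4929]
[[-0.7 -1.   3.8  0.9 -0.3 -1. ]
 [-1.1 -1.2 -1.8 -0.   0.4 -0.8]
 [ 1.6  7.8 -1.6 -0.   0.  -0.7]
 [ 0.1 -0.5 -0.4 12.   0.6  2.5]]
```

```bash
cat > kin2.py <<'E'
import re
s=open('kin.py').read()
s=s.replace("h,L1,e1,L2,e2,T,e3,a0,a7=par","h,L1,e1,L2,e2,T,e3=par[:7];a0=0;a7=np.pi/2")
s=s.replace("A=A*Y(q[3])*Z(q[4])\n    p=p+A.apply([e2,0,L2])","A=A*Y(q[3]);p=p+A.apply([e2,0,L2]);A=A*Z(q[4])")
s=s.replace("A=A*Y(q[5])*Z(q[6]+a7)\n    p=p+A.apply([e3,0,T])","A=A*Y(q[5]);p=p+A.apply([e3,0,T]);A=A*Z(q[6]+a7)")
open('kin.py','w').write(s)
t=open('fit.py').read().replace(",.25,0,0,1.57]",",.25,0]")
open('fit.py','w').write(t)
E
python3 kin2.py; python3 fit.py
python3 - <<'E'
import sys;sys.path.insert(0,'.')
from h import *
import time
from fit import *
q=r.get_state(); D.append((q['q'],q['tool_pos'],q['eef_rot']))
for qq,p,o in D: 
    P,A=fk(qq,PAR,SG); print(np.round(q['q'],3), np.round(A.as_quat(),3),np.round(o,3))
E
```

```text
[0.4993 0.5169 0.015  0.3962 0.0409 0.3669 0.0022]
[[-56.7  17.8   6.    0.9  -0.3  -0.2]
 [ 11.5  34.1  -1.    0.    0.1  -0. ]
 [ -6.8  24.1  -5.1  -0.   -0.    0. ]
 [ -0.2   0.9   0.2   0.    0.    0. ]]
[-1.519  0.237  1.146  2.516  0.334  0.062 -2.381] [ 0.226  0.974  0.001 -0.   ] [ 0.226  0.974 -0.001  0.   ]
[-1.519  0.237  1.146  2.516  0.334  0.062 -2.381] [0.724 0.689 0.004 0.005] [0.724 0.689 0.004 0.005]
[-1.519  0.237  1.146  2.516  0.334  0.062 -2.381] [ 1.    -0.026 -0.001  0.   ] [ 1.    -0.026 -0.001  0.   ]
[-1.519  0.237  1.146  2.516  0.334  0.062 -2.381] [ 0.966 -0.023  0.257  0.008] [ 0.966 -0.023  0.258  0.008]
[-1.519  0.237  1.146  2.516  0.334  0.062 -2.381] [ 0.966 -0.023  0.257  0.008] [ 0.966 -0.023  0.257  0.008]
```

```bash
cat > fit2.py <<'E'
from kin import *
D+=[([-0.804, 0.2981, 0.5743, 2.0867, -0.22, 0.816, -1.7212], [0.3842, 0.104, 0.3271], [0.9997, -0.0263, -0.0006, 0.0005]),
([-1.5188, 0.2369, 1.1463, 2.5157, 0.3335, 0.0622, -2.3806], [0.3824, 0.1034, 0.3265], [0.966, -0.0227, 0.2575, 0.0078])]
Z=lambda a:R.from_rotvec([0,0,a]);Y=lambda a:R.from_rotvec([0,a,0])
def frames(q):
    q=np.array(q)*np.array([-1,1,-1,1,-1,1,-1])
    A1=Z(q[0]);A2=A1*Y(q[1]);A3=A2*Z(q[2]);A4=A3*Y(q[3]);A5=A4*Z(q[4]);A6=A5*Y(q[5]);A7=A6*Z(q[6]+np.pi/2)
    return A1,A3,A4,A6,A7,A5
# columns: A1 x,y,z ; A3 x,y,z ; A4 x,y,z; A5 x y; A6 x,y,z
def row(q):
    F=frames(q);M=[F[i].as_matrix() for i in range(6)]
    return np.hstack([M[0],M[1],M[2],M[5][:,:2],M[3]])
x0=np.array([0,0,.35, 0,0,.45, 0,0,.4, 0,0, 0,0,.3])
B=np.vstack([row(q) for q,_,_ in D]);b=np.hstack([p for _,p,_ in D])
lam=np.array([.02,.02,.002]+[.02,.02,.002]*2+[.02,.02]+[.02,.02,.002])
x=x0+np.linalg.lstsq(np.vstack([B,np.diag(lam)]),np.r_[b-B@x0,np.zeros(14)],rcond=None)[0]
def fk(q): return row(q)@x,frames(q)[4]
LO=np.array([-3.01,-.46,-1.47,.13,-1,.04,-2.66]);HI=np.array([3.01,2.08,1.51,2.56,4.14,2.09,2.66])
def ik(p,A,q0,wq=.01):
    q0=np.array(q0)
    def g(q):
        P,Bq=fk(q); return np.r_[(P-p)*10,(Bq.inv()*A).as_rotvec()*3,wq*(q-q0)]
    return least_squares(g,np.clip(q0,LO+.02,HI-.02),bounds=(LO+.01,HI-.01))
if __name__=='__main__':
    np.set_printoptions(precision=4,suppress=True)
    print(x);print(((B@x-b)*1e3).reshape(-1,3))
E
python3 fit2.py
```

```text
[-0.0012 -0.0204  0.3441 -0.0008 -0.0128  0.5661 -0.0008 -0.0128  0.3451
  0.0013 -0.0001 -0.0003 -0.0001  0.3253]
[[-0.0076  0.0294  0.0103]
 [-0.0358 -0.0211 -0.0112]
 [ 0.0006  0.0196  0.0013]
 [ 0.0006 -0.0032 -0.0004]]
```

```bash
cat > gp.py <<'E'
from h import w2,V
from fit2 import *
def ori(p,psi):
    a=V[2]+psi; s=np.array([np.cos(a),np.sin(a),0]); z=np.cos(p)*s-np.sin(p)*np.array([0,0,1.])
    y=np.array([np.sin(a),-np.cos(a),0]); return R.from_matrix(np.c_[np.cross(y,z),y,z])
def gpose(g,p,psi,yc,gap=0,s=.022,hx=.009):
    A=ori(p,psi); C=np.r_[w2([.1-.24*np.cos(g),yc]),.15+.24*np.sin(g)]
    M=A.as_matrix(); # upper normal = +tool x
    return C-(.008+hx+gap)*M[:,0]*1+s*M[:,2],A
E
cat > s.py <<'E'
from gp import *
np.set_printoptions(precision=2,suppress=True)
print(ori(1,0).as_matrix()[:,0])
qc=np.array(D[3][0])
rng=np.random.default_rng(0)
for psi in (0,.3,-.3):
 for yc in (0,.06,-.06,.095):
  for p0,p1 in ((60,60),(65,65),(50,60),(40,60)):
    res=[]
    q=qc
    for i,g in enumerate((0,.3,.6,.95)):
        p=np.radians(p0+(p1-p0)*g/.95)
        P,A=gpose(g,p,psi,yc)
        seeds=[q]+[np.r_[rng.uniform(-1.5,1),rng.uniform(-.3,.8),rng.uniform(-1.2,1.2),2,rng.uniform(-1,4),.6,rng.uniform(-2,2)] for _ in range(6 if i==0 else 0)]
        best=min((ik(P,A,s_,.003) for s_ in seeds),key=lambda o:o.cost)
        q=best.x; res.append((round(best.cost*1e4,2)))
        if i in(0,3): res.append(q.round(2).tolist())
    print(psi,yc,p0,p1,res)
E
python3 s.py
```

```text
[ 0.84 -0.04  0.54]
0 0 60 60 [np.float64(34.59), [0.17, 1.17, -1.46, 2.55, 1.76, 1.57, 2.27], np.float64(0.01), np.float64(0.01), np.float64(208.1), [-0.67, 0.39, 0.4, 2.24, 1.69, 0.05, 2.65]]
0 0 65 65 [np.float64(0.17), [-0.38, 0.75, -0.18, 2.55, 2.53, 0.63, 1.61], np.float64(0.01), np.float64(9.48), np.float64(893.66), [-0.6, 0.39, 0.32, 2.25, 1.69, 0.05, 2.65]]
0 0 50 60 [np.float64(739.25), [0.09, 1.24, -1.46, 2.55, 1.8, 1.76, 2.2], np.float64(51.31), np.float64(0.01), np.float64(208.14), [-0.67, 0.39, 0.4, 2.24, 1.69, 0.05, 2.65]]
0 0 40 60 [np.float64(2064.44), [-0.03, 1.35, -1.46, 2.55, 1.83, 2.05, 2.09], np.float64(493.06), np.float64(0.01), np.float64(208.15), [-0.67, 0.39, 0.4, 2.24, 1.69, 0.05, 2.65]]
0 0.06 60 60 [np.float64(0.17), [-0.84, 0.82, 0.29, 2.55, 2.93, 0.62, 1.04], np.float64(0.01), np.float64(0.01), np.float64(362.76), [-0.86, 0.43, 0.49, 2.21, 1.57, 0.05, 2.65]]
0 0.06 65 65 [np.float64(0.06), [-0.99, 0.88, 0.68, 2.49, 3.62, 0.53, 0.44], np.float64(0.01), np.float64(105.61), np.float64(1276.63), [-0.87, 0.45, 0.57, 2.23, 4.13, 0.05, 0.12]]
0 0.06 50 60 [np.
[... 6875 characters left out ...]
oat64(0.35), [-0.34, 0.89, -0.82, 2.34, 1.68, 1.1, 1.87], np.float64(0.01), np.float64(0.01), np.float64(0.02), [0.08, 0.74, -1.3, 1.92, 1.31, 1.35, 2.65]]
-0.3 0.095 65 65 [np.float64(0.09), [-1.1, 0.84, 0.58, 2.34, 3.34, 0.18, 0.29], np.float64(51.36), np.float64(856.99), np.float64(2769.03), [-1.1, 0.56, 0.77, 2.22, 4.13, 0.05, -0.26]]
-0.3 0.095 50 60 [np.float64(0.1), [-1.25, 0.98, 0.6, 2.45, 2.73, 0.45, 0.68], np.float64(0.01), np.float64(0.26), np.float64(0.2), [0.08, 0.74, -1.3, 1.92, 1.31, 1.35, 2.65]]
-0.3 0.095 40 60 [np.float64(0.14), [-1.54, 1.48, 1.26, 2.51, 3.74, 0.7, -0.5], np.float64(0.01), np.float64(15.95), np.float64(1674.33), [-1.18, 0.59, 0.86, 2.21, 4.13, 0.05, -0.28]]
```

```bash
cat > s2.py <<'E'
from gp import *
import sys
np.set_printoptions(precision=2,suppress=True)
rng=np.random.default_rng(0)
MID=(LO+HI)/2;HALF=(HI-LO)/2
def pose(g,p,psi,yc,roll,gap=0,s=.022):
    A=ori(p,psi)*R.from_rotvec([0,0,roll]); M=A.as_matrix()
    d=M[:,2]; ysta=np.array([-np.sin(V[2]),np.cos(V[2]),0])
    n=np.cross(d,ysta); n*=np.sign(n[2]); n/=np.linalg.norm(n)
    hx,hy=.009,.0175
    sup=hx*abs(M[:,0]@n)+hy*abs(M[:,1]@n)
    C=np.r_[w2([.1-.24*np.cos(g),yc]),.15+.24*np.sin(g)]
    return C-(.008+sup+gap)*n+s*d,A
def ik2(P,A,q0,w=.003):
    def f(q):
        p,B=fk(q); m=np.maximum(0,np.abs((q-MID)/HALF)-.93)
        return np.r_[(p-P)*10,(B.inv()*A).as_rotvec()*3,w*(q-q0),m*.3]
    return least_squares(f,np.clip(q0,LO+.03,HI-.03),bounds=(LO,HI),max_nfev=60)
if __name__=='__main__':
  out=[]
  for psi in (.3,0,-.3,-.6,-.9):
   for e in (50,56):
    p=np.arctan(np.tan(np.radians(e))*np.cos(psi))
    for yc in (.03,.08):
     for roll in (0,np.pi,):
      P,A=pose(.5,p,psi,yc,roll)
      for k in range(5):
        q0=np.r_[rng.uniform(-1.5,1),rng.uniform(-.3,1),rng.uniform(-1.2,1.2),2,rng.uniform(-1,4),.7,rng.uniform(-2,2)]
        o=ik2(P,A,q0)
        if o.cost>5e-4: continue
        w=0;worst=o.cost;st=0
        Q=[]
        for seq in ((.5,.4,.3,.2,.1,0,-.1),(.6,.7,.8,.9,1.0)):
            q=o.x
            for g in seq:
                PP,AA=pose(max(g,0),p,psi,yc,roll,gap=.03 if g<0 else 0)
                oo=ik2(PP,AA,q);worst=max(worst,oo.cost);st=max(st,np.abs(oo.x-q).max());q=oo.x
            Q.append(q)
        out.append((worst,st,psi,e,np.degrees(p),yc,roll,Q))
  out.sort(key=lambda t:t[0])
  for t in out[:14]: print('%.1e %.2f'%t[:2],np.round(t[2:7],2),*t[7])
E
time python3 s2.py
```

```text
1.3e-06 0.12 [-0.6  56.   50.74  0.08  3.14] [-0.78  0.91 -0.32  2.36  1.59  0.93 -1.71] [-0.55  0.52 -0.29  1.93  1.09  0.98 -0.65]
3.5e-06 0.08 [-0.9  50.   36.53  0.08  0.  ] [-1.26  1.07  0.36  2.16  1.02  0.63  1.7 ] [-1.04  0.69  0.36  1.84  0.87  1.    2.39]
3.5e-06 0.12 [-0.6  50.   44.53  0.08  3.14] [-1.07  0.97  0.06  2.37  1.67  0.74 -1.85] [-0.9   0.55  0.18  1.99  1.08  0.8  -0.69]
3.7e-06 0.10 [-0.9  50.   36.53  0.03  3.14] [-0.8   1.04 -0.32  2.26  1.33  1.16 -1.81] [-0.59  0.64 -0.3   1.92  1.15  1.29 -0.99]
4.6e-06 0.11 [-0.9  50.   36.53  0.03  0.  ] [-1.2   1.08  0.33  2.28  1.27  0.59  1.46] [-0.98  0.65  0.35  1.94  0.96  0.93  2.33]
6.6e-06 0.11 [-0.9  56.   42.66  0.03  3.14] [-0.85  0.96 -0.18  2.29  1.35  0.94 -1.75] [-0.64  0.58 -0.16  1.9   1.04  1.14 -0.86]
6.6e-06 0.13 [-0.6  56.   50.74  0.03  3.14] [-0.45  1.02 -0.8   2.46  1.6   1.34 -1.75] [-0.12  0.59 -0.86  2.    1.27  1.22 -0.76]
6.7e-06 0.08 [-0.9  50.   36.53  0.08  0.  ] [-1.17  1.04  0.19  2.16  1.1   0.77  1.61] [-0.96  0.67  0.21  1.84  0.93  1.08  2.33]
7.5e-06 0.07 [-0.9  50.   36.53  0.08  3.14] [-1.31  1.1   0.44  2.16  0.96  0.56 -1.37] [-1.08  0.71  0.43  1.84  0.83  0.96 -0.71]
8.9e-06 0.12 [-0.6  50.   44.53  0.03  3.14] [-0.59  1.05 -0.64  2.46  1.62  1.34 -1.86] [-0.28  0.57 -0.66  2.05  1.33  1.19 -0.87]
9.0e-06 0.42 [-0.6  50.   44.53  0.03  0.  ] [-0.87  0.99 -0.16  2.48  1.77  0.96  1.17] [-0.99  0.54  0.45  2.09  1.11  0.6   2.47]
1.0e-05 0.44 [-0.6  56.   50.74  0.08  3.14] [-1.17  0.94  0.32  2.38  1.83  0.44 -1.91] [-1.01  0.54  0.44  1.96  0.79  0.64 -0.37]
1.1e-05 0.12 [-0.6  50.   44.53  0.03  0.  ] [-0.57  1.05 -0.66  2.46  1.61  1.36  1.29] [-0.27  0.57 -0.69  2.05  1.34  1.21  2.27]
1.1e-05 0.12 [-0.6  50.   44.53  0.03  0.  ] [-0.63  1.03 -0.57  2.46  1.63  1.29  1.27] [-0.34  0.55 -0.56  2.05  1.32  1.13  2.28]
real	1m48.892s
user	1m49.275s
sys	0m0.120s
```

```bash
cat > s3.py <<'E'
from s2 import *
from scipy.spatial.transform import Slerp
PSI=-.6;PP=np.arctan(np.tan(np.radians(54))*np.cos(PSI));YC=.078
def aligned(flip):
    d=ori(PP,PSI).as_matrix()[:,2];ys=np.array([-np.sin(V[2]),np.cos(V[2]),0])
    n=np.cross(d,ys);n*=np.sign(n[2]);n/=np.linalg.norm(n)
    x=-n if flip else n
    return R.from_matrix(np.c_[x,np.cross(d,x),d]),n,d
def tp(g,gap=0,flip=True,s=.020):
    A,n,d=aligned(flip)
    C=np.r_[w2([.1-.24*np.cos(g),YC]),.15+.24*np.sin(g)]
    return C-(.017+gap)*n+s*d,A
if __name__=='__main__':
  q3=np.array(D[2][0]);A3=R.from_quat(D[2][2])
  print('n,d',aligned(True)[1:],'p',np.degrees(PP))
  for flip in (True,False):
    Pt,At=tp(0,.04,flip)
    print('pre',Pt,'rel rot from down',(A3.inv()*At).as_rotvec(degrees=True))
    for zrot in (0,60,-60,120,-120,180):
      # first rotate by zrot in place while moving up-left, then slerp
      q=q3.copy();mx=0;w=0
      via=np.array([.37,.22,.33])
      Am=A3*R.from_rotvec([0,0,zrot],degrees=True)
      P0=np.array(D[2][1])
      for t in np.linspace(0,1,25)[1:]:
        o=ik2(P0+(via-P0)*t,A3*R.from_rotvec([0,0,zrot*t],degrees=True),q);mx=max(mx,np.abs(o.x-q).max());w=max(w,o.cost);q=o.x
      c1=w;qa=q
      S=Slerp([0,1],R.concatenate([Am,At]))
      for t in np.linspace(0,1,25)[1:]:
        o=ik2(via+(Pt-via)*t,S(t),q);mx=max(mx,np.abs(o.x-q).max());w=max(w,o.cost);q=o.x
      c2=w;qb=q
      for g in np.linspace(0,1,15):
        o=ik2(*tp(g,0,flip),q);mx=max(mx,np.abs(o.x-q).max());w=max(w,o.cost);q=o.x
      print(flip,zrot,'%.0e %.0e %.0e step %.2f'%(c1,c2,w,mx),qa,qb,q)
E
time python3 s3.py
```

```text
n,d (array([ 0.81, -0.04,  0.59]), array([ 0.53, -0.4 , -0.75])) p 48.642553337811826
pre [0.42 0.18 0.1 ] rel rot from down [ -52.83  -31.22 -162.18]
True 0 1e-09 4e-07 4e-07 step 0.24 [-1.04  0.34  0.55  2.   -0.24  0.86 -1.98] [-1.14  0.95  0.24  2.39  1.78  0.54 -1.43] [-0.93  0.53  0.28  1.95  0.92  0.73 -0.02]
True 60 4e-08 8e+00 8e+00 step 0.13 [-1.39  0.58  1.27  2.02 -0.65  1.04 -2.47] [-0.44  0.8   1.51  2.55 -1.    1.32 -2.66] [-0.94  0.43  1.51  2.2  -1.    0.87 -2.66]
True -60 4e-09 9e-07 9e-07 step 0.33 [-0.84  0.31  0.26  1.99 -0.11  0.85 -1.09] [-1.19  0.97  0.33  2.39  1.84  0.47 -1.48] [-0.98  0.54  0.37  1.95  0.88  0.69  0.02]
True 120 5e-01 8e+00 8e+00 step 0.12 [-1.18  0.78  1.51  2.18 -1.    1.25 -2.66] [-0.44  0.8   1.51  2.55 -1.    1.32 -2.66] [-0.94  0.43  1.51  2.2  -1.    0.87 -2.66]
True -120 2e-08 1e-06 1e-06 step 0.38 [-0.64  0.31  0.    1.99 -0.    0.85 -0.17] [-1.2   0.97  0.33  2.39  1.84  0.46 -1.48] [-0.98  0.54  0.37  1.96  0.88  0.68  0.02]
True 180 3e+00 8e+00 8e+00 step 0.17 [-0.52  0.9   1.51  2.56 -1.    1.57 -2.66] [-0.44  0.8   1.51  2.55 
[... 485 characters left out ...]
e-02 step 0.72 [-0.84  0.31  0.26  1.99 -0.11  0.85 -1.09] [-1.45  1.13  0.85  2.3  -1.    0.04 -1.72] [-1.39  0.91  1.34  1.97 -0.62  0.48 -1.64]
False 120 5e-01 5e-01 5e-01 step 0.19 [-1.18  0.78  1.51  2.18 -1.    1.25 -2.66] [-1.45  1.13  0.85  2.3  -1.    0.04 -1.72] [-1.39  0.91  1.34  1.97 -0.62  0.48 -1.64]
False -120 2e-08 1e-01 1e-01 step 1.20 [-0.64  0.31  0.    1.99 -0.    0.85 -0.17] [-1.45  1.13  0.85  2.3  -1.    0.04 -1.72] [-1.39  0.91  1.34  1.97 -0.62  0.48 -1.64]
False 180 3e+00 3e+00 3e+00 step 0.26 [-0.52  0.9   1.51  2.56 -1.    1.57 -2.66] [-1.45  1.13  0.85  2.3  -1.    0.04 -1.72] [-1.39  0.91  1.34  1.97 -0.62  0.48 -1.64]
real	0m28.918s
user	0m29.196s
sys	0m0.176s
```

>>> carry_out:
  commands:
    - [0,0,-0.02,0,-8,0]
    - [0,0,-0.03,0,-16,0]
    - [0,0,-0.03,0,-24,0]
    - [0,0,-0.03,0,-30,0]
    - [0,0,-0.03,0,-30,0]

```text
clock: 9.85
tool_pos: [0.374, 0.1033, 0.3548]
eef_rot: [1.0, -0.028, 0.001, -0.001]
contact_force: [0.7, 0.1, 0.1]
opening: 0.005
```

```bash
python3 - <<'E'
from h import *
st=r.get_state();print(np.array(st['q']),st['tool_pos'],st['eef_rot'])
A=R.from_quat(st['eef_rot'])
plan([((.37,.22,.34),A*R.from_rotvec([0,0,-110],degrees=True))])
E
```

```text
[-0.9465  0.2579  0.7375  2.0647 -0.2241  0.8944 -1.7104] [0.374  0.1033 0.3548] [ 0.9996 -0.0276  0.0007 -0.0011]
[-0.01, -0.116, 0.015, 0.0, 0.0, -110.0]
```

>>> carry_out:
  commands:
    - [-0.01,-0.06,0.015,0,0,-60]
    - [-0.01,-0.06,0.015,0,0,-60]
    - [-0.01,-0.116,0.015,0,0,-60]
    - [-0.01,-0.116,0.015,0,0,-60]
    - [-0.01,-0.116,0.015,0,0,-110]
    - [-0.01,-0.116,0.015,0,0,-110]
    - [-0.01,-0.116,0.015,0,0,-110]
    - [-0.01,-0.116,0.015,0,0,-110]
    - [-0.01,-0.116,0.015,0,0,-110]
    - [-0.01,-0.116,0.015,0,0,-110]
    - [-0.01,-0.116,0.015,0,0,-110]
    - [-0.01,-0.116,0.015,0,0,-110]

```text
clock: 11.05
tool_pos: [0.3649, 0.2204, 0.3386]
eef_rot: [0.639, 0.77, 0.0, 0.0]
contact_force: [0.8, -0.4, -0.2]
opening: 0.004
```

```bash
cat > s4.py <<'E'
from h import *
from s3 import tp,Slerp,ik2,fk
st=r.get_state();q=np.array(st['q']);print(q,st['tool_pos'],st['eef_rot'],fk(q)[0])
A=R.from_quat(st['eef_rot']);P0=np.array(st['tool_pos'])
Pt,At=tp(0,.05)
print(Pt)
mid=Pt+np.array([-.07,.06,.15])
S=Slerp([0,1],R.concatenate([A,At]))
rv=(A.inv()*At).as_rotvec(degrees=True);print(rv,np.linalg.norm(rv))
wp=[]
for t in np.linspace(0,1,13)[1:]:
    p=P0+(mid-P0)*min(1,t);o=ik2(p,S(t),q);print('%.0e'%o.cost,o.x,np.abs(o.x-q).max());q=o.x;wp.append((p,S(t)))
plan(wp)
E
python3 s4.py
```

```text
[-0.8   0.29  0.2   1.99 -0.08  0.87 -0.37] [0.36 0.22 0.34] [0.64 0.77 0.   0.  ] [0.36 0.22 0.34]
[0.42 0.18 0.1 ]
[ -5.7  -43.48 -66.16] 79.37323944255456
4e-08 [-0.85  0.31  0.2   1.99  0.    0.86 -0.38] 0.07676190075277797
4e-08 [-0.9   0.33  0.2   2.    0.08  0.85 -0.38] 0.07687102363823545
4e-08 [-0.95  0.35  0.2   2.02  0.15  0.85 -0.39] 0.07690714183928721
4e-08 [-1.    0.37  0.2   2.03  0.23  0.84 -0.4 ] 0.07715300069696943
4e-08 [-1.05  0.39  0.2   2.06  0.31  0.83 -0.41] 0.0776748331868389
5e-08 [-1.1   0.41  0.21  2.08  0.39  0.81 -0.43] 0.07855707766329378
5e-08 [-1.15  0.43  0.21  2.11  0.47  0.8  -0.44] 0.07991076280539977
5e-08 [-1.21  0.46  0.22  2.14  0.55  0.79 -0.47] 0.08188185831348122
6e-08 [-1.26  0.49  0.23  2.17  0.63  0.77 -0.49] 0.08466434072774631
6e-08 [-1.31  0.52  0.24  2.21  0.72  0.75 -0.53] 0.08851792488989418
7e-08 [-1.36  0.55  0.25  2.24  0.82  0.74 -0.57] 0.09376968348472592
8e-08 [-1.41  0.59  0.26  2.28  0.92  0.72 -0.62] 0.10076687949943663
[0.002, -0.001, 0.008, -0.475, -3.624, -5.513]
[0.004, -0.002, 0.016, -0.95, -7.247, -11.026]
[0.005, -0.004, 0.023, -1.426, -10.871, -16.54]
[0.007, -0.005, 0.031, -1.901, -14.494, -22.053]
[0.009, -0.006, 0.039, -2.376, -18.118, -27.566]
[0.011, -0.007, 0.047, -2.851, -21.741, -33.079]
[0.012, -0.009, 0.054, -3.327, -25.365, -38.592]
[0.014, -0.01, 0.062, -3.802, -28.988, -44.105]
[0.016, -0.011, 0.07, -4.277, -32.612, -49.619]
[0.018, -0.012, 0.078, -4.752, -36.235, -55.132]
[0.019, -0.014, 0.085, -5.227, -39.859, -60.645]
[0.021, -0.015, 0.093, -5.703, -43.482, -66.158]
```

>>> carry_out:
  commands:
    - [0.005,-0.004,0.023,-1.4,-10.9,-16.5]
    - [0.005,-0.004,0.023,-1.4,-10.9,-16.5]
    - [0.011,-0.007,0.047,-2.9,-21.7,-33.1]
    - [0.011,-0.007,0.047,-2.9,-21.7,-33.1]
    - [0.016,-0.011,0.07,-4.3,-32.6,-49.6]
    - [0.016,-0.011,0.07,-4.3,-32.6,-49.6]
    - [0.021,-0.015,0.093,-5.7,-43.5,-66.2]
    - [0.021,-0.015,0.093,-5.7,-43.5,-66.2]
    - [0.021,-0.015,0.093,-5.7,-43.5,-66.2]
    - [0.021,-0.015,0.093,-5.7,-43.5,-66.2]
    - [0.021,-0.015,0.093,-5.7,-43.5,-66.2]
    - [0.021,-0.015,0.093,-5.7,-43.5,-66.2]

```text
clock: 12.25
tool_pos: [0.3474, 0.2384, 0.246]
eef_rot: [0.086, 0.932, -0.188, 0.298]
contact_force: [1.1, 0.5, 0.0]
opening: 0.004
```

```bash
cat > s5.py <<'E'
from h import *
from s3 import tp,Slerp,ik2,fk
st=r.get_state();q=np.array(st['q']);print(q,st['tool_pos'],st['eef_rot'],st['clock'])
Pt,At=tp(0,.05)
print(Pt,(R.from_quat(st['eef_rot']).inv()*At).as_rotvec(degrees=True))
o=ik2(Pt,At,q);print(o.cost,o.x)
plan([(Pt,At)])
s=snap('side','side5');s2=snap('top','top5')
for qq in (s,s2):
  for l in ('handle_end','rail_mid','pivot'): print(l,[(round(d['p'],2),np.round(d['xyz'],3)) for d in r.spot_point(qq,l)[:2]])
cv2.imwrite('pics/c5.png',np.hstack([cv2.resize(s['img'][100:250,130:310],None,fx=2.1,fy=2.1,interpolation=cv2.INTER_CUBIC),cv2.resize(s2['img'][150:300,130:310],None,fx=2.1,fy=2.1,interpolation=cv2.INTER_CUBIC)]))
E
python3 s5.py
```

```text
[-1.43  0.6   0.3   2.28  0.9   0.7  -0.59] [0.35 0.24 0.25] [ 0.09  0.93 -0.19  0.3 ] 12.25
[0.42 0.18 0.1 ] [-0.17 -0.2  -0.43]
7.39741187258478e-06 [-1.02  0.94  0.01  2.39  1.69  0.72 -1.39]
[0.03, 0.009, 0.173, -0.173, -0.198, -0.433]
handle_end [(0.49, array([ 0.59, -0.1 ,  0.07]))]
rail_mid [(0.84, array([0.46, 0.11, 0.15]))]
pivot [(0.66, array([0.7 , 0.1 , 0.15]))]
handle_end [(0.56, array([ 0.6 , -0.09,  0.08]))]
rail_mid [(0.84, array([0.46, 0.1 , 0.15]))]
pivot [(0.97, array([0.69, 0.09, 0.15]))]
```

View pics/c5.png

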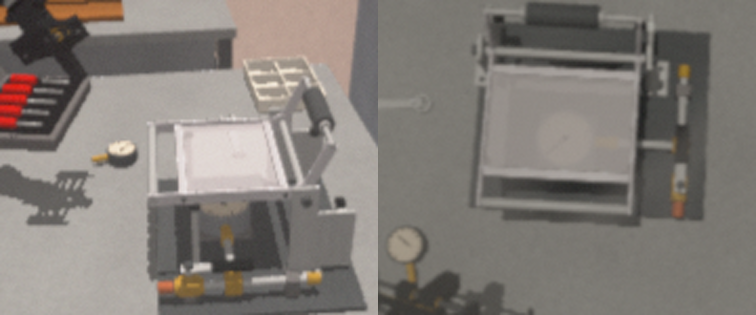

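>>> carry_out:
  commands:
    - [0.03,0.009,0.03,0,0,0]
    - [0.03,0.009,0.06,0,0,0]
    - [0.03,0.009,0.09,0,0,0]
    - [0.03,0.009,0.115,0,0,0]
    - [0.03,0.009,0.14,0,0,0]
    - [0.03,0.009,0.16,0,0,0]
    - [0.03,0.009,0.173,0,0,0]
    - [0.03,0.009,0.173,0,0,0]
    - [0.03,0.009,0.173,0,0,0]

```text
clock: 13.55
tool_pos: [0.4157, 0.1783, 0.0954]
eef_rot: [0.085, 0.932, -0.189, 0.298]
contact_force: [0.6, 1.0, 0.1]
opening: 0.005
```

```bash
cat > s6.py <<'E'
from h import *
from s3 import tp,Slerp,ik2,fk
np.set_printoptions(precision=3,suppress=True)
st=r.get_state();q=np.array(st['q']);print(q,st['tool_pos'],st['eef_rot'],st['clock'],st['contact_force'])
Pt,At=tp(0,.05)
print(Pt,(R.from_quat(st['eef_rot']).inv()*At).as_rotvec(degrees=True))
s=snap('side','side6');s2=snap('top','top6')
K=s['intrinsics'];E=np.linalg.inv(s['extrinsics'])
def px(p,s):
    c=np.linalg.inv(s['extrinsics'])@np.r_[p,1];u=s['intrinsics']@c[:3];return u[:2]/u[2]
print('tcp px',px(np.array(st['tool_pos']),s),px(np.array(st['tool_pos']),s2))
cv2.imwrite('pics/c6.png',np.hstack([cv2.resize(s['img'][100:250,130:310],None,fx=2.1,fy=2.1,interpolation=cv2.INTER_CUBIC),cv2.resize(s2['img'][150:300,130:310],None,fx=2.1,fy=2.1,interpolation=cv2.INTER_CUBIC)]))
gs=[0,.0,.05,.1,.2,.3,.4,.5,.6,.7,.8,.9,.95,1.0]
gap=[.02]+[0]*13
W=[tp(g,k) for g,k in zip(gs,gap)]
for p,A in W:
    o=ik2(p,A,q);q=o.x;print('%.0e'%o.cost,q)
plan([(p,A) for p,A in W])
E
python3 s6.py
```

```text
[-1.219  0.991  0.347  2.396  1.862  0.449 -1.533] [0.416 0.178 0.095] [ 0.085  0.932 -0.189  0.298] 13.55 [0.621 1.023 0.079]
[0.416 0.178 0.096] [-0.217 -0.161 -0.247]
tcp px [191.328 180.018] [193.415 261.002]
1e-07 [-1.213  0.958  0.426  2.364  1.84   0.391 -1.423]
8e-08 [-1.218  0.944  0.494  2.334  1.805  0.337 -1.335]
4e-08 [-1.244  0.928  0.544  2.332  1.765  0.3   -1.276]
6e-08 [-1.273  0.916  0.603  2.329  1.716  0.258 -1.205]
5e-07 [-1.3    0.874  0.662  2.313  1.509  0.229 -0.955]
5e-07 [-1.264  0.796  0.604  2.287  1.311  0.311 -0.722]
2e-07 [-1.227  0.727  0.553  2.253  1.191  0.389 -0.563]
2e-07 [-1.19   0.671  0.513  2.214  1.106  0.456 -0.435]
1e-07 [-1.152  0.626  0.481  2.17   1.039  0.514 -0.324]
9e-08 [-1.114  0.591  0.454  2.122  0.986  0.564 -0.224]
8e-08 [-1.075  0.566  0.431  2.069  0.941  0.607 -0.132]
7e-08 [-1.034  0.55   0.411  2.014  0.902  0.643 -0.048]
2e-08 [-1.014  0.545  0.401  1.985  0.885  0.659 -0.008]
2e-08 [-0.993  0.542  0.392  1.956  0.868  0.674  0.03 ]
[-0.03, -0.0, 0.001, -0.142, -0.115, -0.226]
[-0.05, -0.0, 0.001, -0.142, -0.115, -0.226]
[-0.058, -0.004, -0.008, -0.142, -0.115, -0.226]
[-0.066, -0.007, -0.017, -0.142, -0.115, -0.226]
[-0.082, -0.013, -0.033, -0.142, -0.115, -0.226]
[-0.101, -0.019, -0.047, -0.142, -0.115, -0.226]
[-0.121, -0.024, -0.059, -0.142, -0.115, -0.226]
[-0.142, -0.028, -0.07, -0.142, -0.115, -0.226]
[-0.164, -0.032, -0.078, -0.142, -0.115, -0.226]
[-0.187, -0.034, -0.085, -0.142, -0.115, -0.226]
[-0.211, -0.036, -0.089, -0.142, -0.115, -0.226]
[-0.234, -0.036, -0.091, -0.142, -0.115, -0.226]
[-0.246, -0.037, -0.091, -0.142, -0.115, -0.226]
[-0.258, -0.036, -0.091, -0.142, -0.115, -0.226]
```

View pics/c6.png

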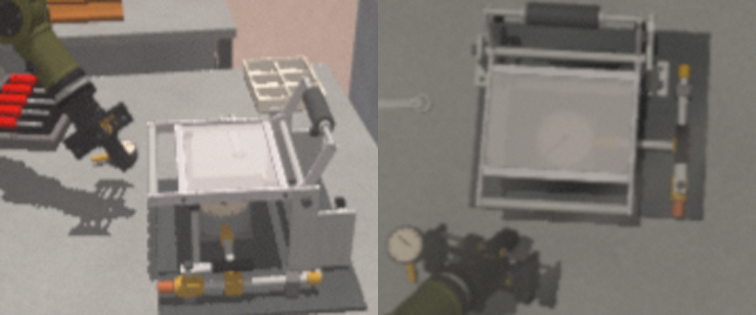

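>>> carry_out:
  commands:
    - [-0.02,0,0,0,0,0]
    - [-0.036,0,0.001,0,0,0]
    - [-0.043,0,0.001,0,0,0]
    - [-0.05,0,0.001,0,0,0]
    - [-0.054,-0.002,-0.003,0,0,0]
    - [-0.058,-0.004,-0.008,0,0,0]
    - [-0.062,-0.005,-0.012,0,0,0]
    - [-0.066,-0.007,-0.017,0,0,0]
    - [-0.066,-0.007,-0.017,0,0,0]

```text
clock: 14.55
tool_pos: [0.4567, 0.1766, 0.1492]
eef_rot: [0.084, 0.932, -0.188, 0.297]
contact_force: [-4.6, 0.3, -1.7]
opening: 0.004
```

```bash
cat > s7.py <<'E'
from h import *
import sys
from s3 import tp,Slerp,ik2,fk
np.set_printoptions(precision=3,suppress=True)
tag=sys.argv[1]
st=r.get_state();q=np.array(st['q']);print(q,st['tool_pos'],st['clock'],st['contact_force'])
s=snap('side','side'+tag);s2=snap('top','top'+tag)
for qq in (s,s2):
  for l in ('rail_mid','counterweight'): print(l,[(round(d['p'],2),np.round(d['xyz'],3)) for d in r.spot_point(qq,l)[:1]])
cv2.imwrite(f'pics/c{tag}.png',np.hstack([cv2.resize(s['img'][100:250,130:310],None,fx=2.1,fy=2.1,interpolation=cv2.INTER_CUBIC),cv2.resize(s2['img'][150:300,130:310],None,fx=2.1,fy=2.1,interpolation=cv2.INTER_CUBIC)]))
gs=[float(a) for a in sys.argv[2:]]
W=[tp(g) for g in gs]
for p,A in W:
    o=ik2(p,A,q);q=o.x;print('%.0e'%o.cost,q)
plan([(p,A) for p,A in W])
E
python3 s7.py 7 .1 .2 .3 .4 .5 .6
```

```text
[-1.281  0.92   0.616  2.322  1.684  0.242 -1.174] [0.457 0.177 0.149] 14.55 [-4.575  0.304 -1.736]
rail_mid [(0.63, array([0.458, 0.11 , 0.171]))]
counterweight [(0.78, array([0.742, 0.095, 0.23 ]))]
rail_mid [(0.84, array([0.458, 0.108, 0.176]))]
counterweight [(0.79, array([0.743, 0.088, 0.23 ]))]
1e-08 [-1.27   0.914  0.597  2.328  1.71   0.263 -1.2  ]
5e-07 [-1.295  0.871  0.653  2.313  1.507  0.237 -0.954]
5e-07 [-1.261  0.794  0.598  2.286  1.313  0.316 -0.724]
2e-07 [-1.224  0.726  0.549  2.253  1.194  0.392 -0.565]
2e-07 [-1.188  0.67   0.509  2.214  1.108  0.458 -0.437]
1e-07 [-1.15   0.625  0.477  2.17   1.041  0.516 -0.326]
[-0.002, -0.0, 0.0, -0.121, -0.319, -0.113]
[-0.018, -0.007, -0.016, -0.121, -0.319, -0.113]
[-0.037, -0.012, -0.03, -0.121, -0.319, -0.113]
[-0.057, -0.017, -0.043, -0.121, -0.319, -0.113]
[-0.078, -0.022, -0.053, -0.121, -0.319, -0.113]
[-0.1, -0.025, -0.062, -0.121, -0.319, -0.113]
```

View pics/c7.png

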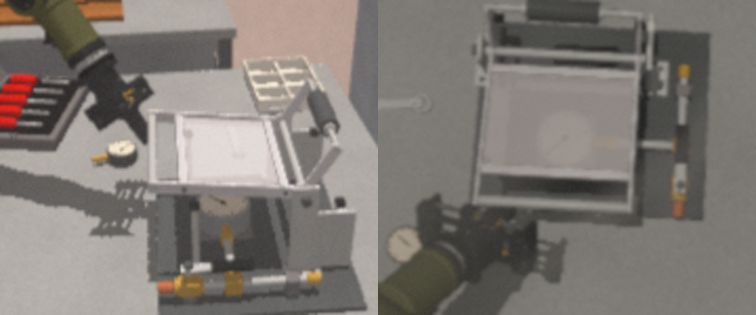

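The rail has risen to about 0.174 m (guard about 0.1 rad) at 5 N. I continue slowly.

>>> carry_out:
  commands:
    - [-0.009,-0.003,-0.008,0,0,0]
    - [-0.017,-0.006,-0.016,0,0,0]
    - [-0.027,-0.009,-0.023,0,0,0]
    - [-0.036,-0.012,-0.03,0,0,0]
    - [-0.046,-0.014,-0.036,0,0,0]
    - [-0.056,-0.017,-0.043,0,0,0]
    - [-0.066,-0.019,-0.048,0,0,0]
    - [-0.077,-0.022,-0.053,0,0,0]
    - [-0.077,-0.022,-0.053,0,0,0]

```text
clock: 15.75
tool_pos: [0.488, 0.1732, 0.2423]
eef_rot: [0.086, 0.931, -0.188, 0.299]
contact_force: [0.1, 0.2, -0.3]
opening: 0.005
```

```bash
python3 s7.py 8 .5 .6 .7 .75 .8 .85 .9 .95 1.0
```

```text
[-1.224  0.687  0.585  2.209  1.049  0.414 -0.373] [0.488 0.173 0.242] 15.75 [ 0.092  0.156 -0.281]
rail_mid [(0.89, array([0.49 , 0.107, 0.269]))]
counterweight [(0.52, array([0.774, 0.089, 0.201]))]
rail_mid [(0.72, array([0.492, 0.109, 0.268]))]
counterweight [(0.72, array([0.773, 0.088, 0.202]))]
2e-09 [-1.232  0.691  0.589  2.216  1.06   0.405 -0.384]
1e-07 [-1.192  0.642  0.55   2.172  0.998  0.471 -0.279]
9e-08 [-1.152  0.605  0.519  2.123  0.948  0.527 -0.184]
2e-08 [-1.132  0.59   0.505  2.098  0.926  0.552 -0.139]
2e-08 [-1.111  0.577  0.492  2.071  0.906  0.574 -0.096]
2e-08 [-1.09   0.568  0.48   2.044  0.886  0.595 -0.054]
2e-08 [-1.069  0.56   0.469  2.015  0.869  0.614 -0.014]
2e-08 [-1.048  0.554  0.458  1.987  0.852  0.632  0.024]
2e-08 [-1.026  0.551  0.448  1.957  0.835  0.648  0.062]
[0.001, 0.001, -0.001, -0.272, -0.137, -0.173]
[-0.022, -0.002, -0.009, -0.272, -0.137, -0.173]
[-0.045, -0.005, -0.016, -0.272, -0.137, -0.173]
[-0.056, -0.006, -0.018, -0.272, -0.137, -0.173]
[-0.068, -0.006, -0.02, -0.272, -0.137, -0.173]
[-0.08, -0.007, -0.021, -0.272, -0.137, -0.173]
[-0.092, -0.007, -0.022, -0.272, -0.137, -0.173]
[-0.104, -0.007, -0.022, -0.272, -0.137, -0.173]
[-0.116, -0.007, -0.022, -0.272, -0.137, -0.173]
```

View pics/c8.png

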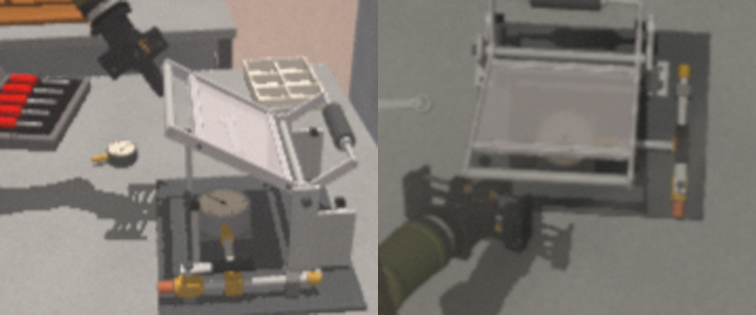

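>>> carry_out:
  commands:
    - [-0.011,-0.001,-0.005,0,0,0]
    - [-0.022,-0.002,-0.009,0,0,0]
    - [-0.033,-0.003,-0.013,0,0,0]
    - [-0.045,-0.005,-0.016,0,0,0]
    - [-0.056,-0.006,-0.018,0,0,0]
    - [-0.068,-0.006,-0.02,0,0,0]
    - [-0.08,-0.007,-0.021,0,0,0]
    - [-0.092,-0.007,-0.022,0,0,0]
    - [-0.104,-0.007,-0.022,0,0,0]
    - [-0.11,-0.007,-0.022,0,0,0]
    - [-0.11,-0.007,-0.022,0,0,0]

```text
clock: 17.15
tool_pos: [0.5628, 0.1709, 0.3241]
eef_rot: [0.085, 0.932, -0.189, 0.298]
contact_force: [-0.5, -0.2, -0.8]
opening: 0.005
```

```bash
python3 s7.py 9 .95
```

```text
[-1.032  0.554  0.449  1.966  0.838  0.647  0.045] [0.563 0.171 0.324] 17.15 [-0.517 -0.234 -0.845]
rail_mid [(0.65, array([0.601, 0.101, 0.367]))]
counterweight [(0.75, array([0.788, 0.089, 0.144]))]
rail_mid [(0.95, array([0.616, 0.1  , 0.377]))]
counterweight [(0.74, array([0.692, 0.093, 0.154]))]
7e-09 [-1.046  0.554  0.456  1.987  0.853  0.633  0.023]
[0.006, -0.0, -0.0, -0.214, -0.155, -0.173]
```

View pics/c9.png

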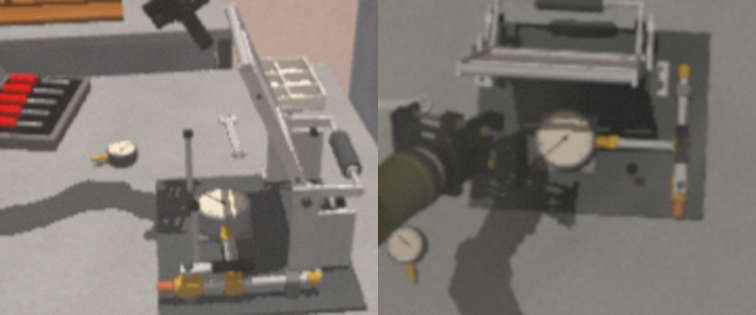

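The guard has left the fingers and is swinging up by itself. I retreat now.

>>> carry_out:
  commands:
    - [0.03,0,-0.01,0,0,0]
    - [0.06,0,-0.03,0,0,0]
    - [0.08,0,-0.06,0,0,0]
    - [0.09,0,-0.1,0,0,0]
    - [0.09,0,-0.13,0,0,0]
    - [0.09,0,-0.15,0,0,0]
    - [0.09,0,-0.15,0,0,0]
    - [0.09,0,-0.15,0,0,0]
    - [0.09,0,-0.15,0,0,0]
    - [0.09,0,-0.15,0,0,0]
    - [0.09,0,-0.15,0,0,0]
    - [0.09,0,-0.15,0,0,0]

```text
clock: 18.65
tool_pos: [0.4113, 0.2352, 0.3835]
eef_rot: [0.085, 0.932, -0.19, 0.298]
contact_force: [0.3, -0.2, 0.0]
opening: 0.006
```

```bash
cat > s8.py <<'E'
from h import *
import sys
st=r.get_state();print(st['tool_pos'],st['clock'],st['contact_force'],np.abs(st['qd']).max())
s=snap('side','sideA');s2=snap('top','topA')
for n,qq in (('side',s),('top',s2)):
  for l in ('rail_mid','counterweight','handle_end','vent_handle','spare_gauge_mid','adapter_mid','wrench','screwdriver'): print(n,l,[(round(d['p'],2),np.round(d['xyz'],3)) for d in r.spot_point(qq,l)[:1]])
cv2.imwrite('pics/cA.png',np.hstack([s['img'][:, :400],s2['img'][:, :400]]))
E
python3 s8.py
```

```text
[0.4113 0.2352 0.3835] 18.65 [ 0.252  -0.2174  0.0089] 0.004391660466861831
side rail_mid []
side counterweight [(0.61, array([0.79 , 0.089, 0.138]))]
side handle_end [(0.6, array([ 0.593, -0.097,  0.071]))]
side vent_handle []
side spare_gauge_mid [(0.56, array([0.399, 0.371, 0.014]))]
side adapter_mid [(0.68, array([ 0.603, -0.471,  0.022]))]
side wrench [(0.4, array([ 0.643,  0.427, -0.001]))]
side screwdriver [(0.92, array([ 0.403, -0.39 , -0.006]))]
top rail_mid [(0.72, array([0.622, 0.102, 0.376]))]
top counterweight [(0.84, array([0.79 , 0.085, 0.138]))]
top handle_end [(0.62, array([0.397, 0.367, 0.013]))]
top vent_handle [(0.77, array([ 0.494, -0.086,  0.067]))]
top spare_gauge_mid [(0.38, array([0.399, 0.362, 0.015]))]
top adapter_mid [(0.46, array([ 0.602, -0.468,  0.029]))]
top wrench [(0.61, array([ 0.648,  0.43 , -0.004]))]
top screwdriver [(0.78, array([ 0.404, -0.389,  0.004]))]
```

View pics/cA.png

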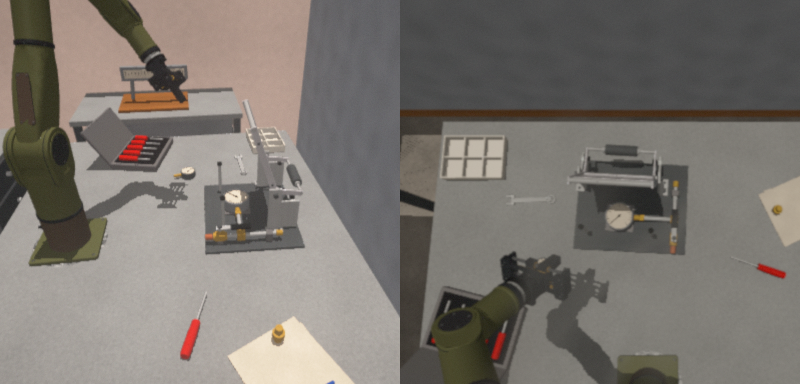

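```bash
python3 -c "
from h import *
s=r.snapshot('top');print([d['xyz'] for d in r.spot_point(s,'rail_mid')[:1]],r.get_state()['contact_force'])
r.finish_job()"
```

```text
[[0.6195, 0.0976, 0.3791]] [-1.0238 -1.0848  0.217 ]
the job is handed in; nothing more can be done
```

The vent is open, the guard stands raised on its own, and the job was handed in at about 18.8 s of the 61 s allowed. The system gives no verdict, so success is judged only from my own measurements.

**Vent:** I pushed the handle round with the shut fingertips, at about 3.5 N on the way, until it met its stop at about 8 N. The handle end last read at (0.593, -0.097), and the fully open position works out at (0.594, -0.096).

**Guard:** With the guard still down, I pushed its front rail up from below with tilted fingers. The highest force I read was about 5 N, and I moved at roughly 0.5 rad/s. Past its balance point the guard left the fingers and rose on its own.

**Last checks:**
- **Guard:** the rail read (0.62, 0.10, 0.378) in two pictures about 0.1 s apart. That matches 1.25 rad, on the upper stops and not moving.
- **Loose things:** the spare gauge, adapter, wrench and screwdriver are all within about 6 mm of where they started, which is close to the detection noise.
- **Robot:** the fingers are well clear of everything. The wrist force was about 0.3 N after retreating and 1.5 N at the final reading, which I take as sensor noise.

**Checks that failed or disagreed:** The side camera did not find the raised rail, and the top camera once reported the spare gauge as the handle end. In both cases I relied on the other camera's reading, which agreed with the picture.

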